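# Fit the rotary handle of an isolator switch and hold it down

### The arm

A 7-joint arm with a two-finger parallel gripper is mounted at the origin on the work surface. World frame = base frame: x ahead of the robot, y to its left, z up, the work surface at z = 0. Lengths are in m, angles in rad, forces in N, time in s.
With the tool pointing down it reaches from about 0.4 to 0.925 m from the base axis. Payload 5.6 kg.
Tool frame: the origin (TCP) lies on the front face of the gripper's body, between the roots of the fingers; the fingertips stand 73 mm ahead of it and the grasp point (between the pads) lies 54 mm ahead of it; z points along the fingers, y is the line along which they close (so a half turn about z gives the same grasp; the last joint's range is limited). The gripper opens to 85 mm and grips with 20 to 120 N. Pads are 22 mm wide; open, the fingers measure 114 mm over their backs; the gripper's body (76 mm by 85 mm) begins 54 mm behind the grasp point. The pads swing forward as they close: fully open they stand 13 mm farther back than shut.
Start: joints at [1.193, 0.468, -0.012, 1.603, 0.006, 1.071, -0.056], TCP at [0.214, -0.614, 0.304] pointing down, gripper open.
Joint ranges: [-2.53, 2.53], [-0.31, 2.02], [-1.57, 1.55], [0.28, 2.44], [-1.29, 4.43], [0.15, 1.84], [-2.92, 2.92]. Speed limits (rad/s): [2.57, 2.57, 3.14, 3.14, 3.14, 3.14, 3.14].

### API

Orientations are given as a 3x3 rotation matrix whose columns are the frame's x, y, z axes.
In Python, from station import status, eyes, ticket gives the robot as it stands.
- The arm moves only by the tool step_arm, never from a script. Its argument "plan" is one flat list of numbers, 7 for each row, row after row: the turn, a rotation vector about the tool's x, y, z in degrees, then the shift along the tool's x, y, z in m, then the finger opening in m, from 0 to 0.0854. In form: [wx, wy, wz, x, y, z, claw, wx, wy, wz, x, y, z, claw, ...]. A call has 1 to 10 rows; each row is the pose to reach, as a shift and turn from the pose commanded when the call began, along the tool's axes at that moment; what a row does not reach only later rows make up. A row lasts 1/10 s, in which the tool goes at most 50 mm and 8.59 degrees, less where a joint would pass 70% of its speed; a pose out of reach is approached as far as the arm can. A call with a gripper value outside its range is refused whole. The fingers move at their own pace and stop on an object; "newtons" is the grip in N (left out, the last holds). Time passes only in rows, so rows that repeat a pose let the fingers close. It gives the time, the measured TCP pose, the force, the opening and the grip force at its end, in the units of the state.
- status.get_obs(): the state, without advancing time (a new reading comes with each control period).
- eyes.camera(name): name is "scene" or "top" or "wrist"; returns the picture (400x640x3 uint8, blue, green, red); there is no depth.
- eyes.camera_model(name): a dict with "fx", "fy", "cx", "cy" (pixels), "eye" and "orientation" of the camera in the world; the wrist camera has in their place "tool_from_camera" (4x4, takes a point from camera to tool coordinates, whose origin is the TCP and whose axes are the flange's). Camera axes: x right, y up, looking along -z (the intrinsics and any distortion apply to the point x, -y, -z); pixel columns grow to the right and rows downward; lengths in m; the calibration is good to about 2 mm. A picture is of the moment at which its call begins: read the wrist's pose just before it. camera_model takes no time and is no camera call.
- ticket.close_job(): hands the job in; it is judged then, once.
The state is a dict: "clock": time; "joints": joint angles; "joint_velocities": joint speeds; "effort": joint torques, N m; "position": TCP position; "tool_rot": TCP orientation; "force": force on the tool from outside, world axes, zero at the start; "wrist_torque": the same for the moment, N m; "finger_gap": finger opening in m; "grip_force": force on a finger pad.
Only numpy, scipy, OpenCV 4.12 (cv2) and the standard library are available. Lean on these libraries where they do the work, as an engineer would, in place of code of your own. Each camera call takes 0.05 s, during which the arm holds its last target. There are 200 camera calls.

### The job

Get the switch of the control unit ready: first press the blue contact block beside it down until it is fully home, flush with the grey switch. Then take the red handle out of the wooden stand, turn it until the cross-shaped stem meshes with the cross-shaped socket in the switch, slide it down fully home against the ejector spring and finish while still holding it pressed down there, with the gripper on the handle. Leave the black handle and the other loose things on the bench where they are.

Things in the scene. Friction and masses are not known exactly. Their poses are not given: they have to be found in the camera images.
- block (a joint): travel of the blue plug-in contact block, in m: 0 = standing 10 mm proud of the switch top, 0.010 = fully home, its top flush with the switch top. Pressing it straight down moves it against a steady friction of about 6 N; it stays where it is left. It starts 6 to 10 mm proud.
- block_top (a point): centre of the top face of the blue contact block, which is 46 mm (x) by 40 mm (y), level and free from above, 8 mm beside the switch. When fully home this point is 66 mm above the bench. z is up, x and y are those of the unit.
- unit: the control unit, fixed to the bench: low white enclosure 150 mm (x) by 280 mm (y), walls 32 mm high, origin at the centre of its underside. In it stand the grey switch (74 x 74 mm, top 66 mm above the bench, centre at y = +55 mm), the blue block (centre at y = -10 mm) and coloured terminals (48 mm high, y = -50 to -125 mm).
- mouth (a point): centre of the mouth of the cross-shaped socket, level with the top (70 mm above the bench) of the white hub in the middle of the grey switch. Two slots cross along this point's x and y axes, each 27 mm long, 11 mm wide, 28 mm deep; z is up. The hub turns only stiffly about z (0.25 N m); it starts at any angle and may turn a little while the handle is fitted.
- ejector_top (a point): top of the brass spring ejector in the socket, at the start 12 mm below the mouth. It pushes a stem up with 3.5 N at first and about 8 N when the stem is home, so a handle that is let go rises about 12 mm.
- red_grip (a point): middle of the grip bar of the loose red handle (0.08 to 0.17 kg). The bar is 40 mm long along this point's x axis, 12 mm thick along y, and stands 38 mm high on a round plate (44 mm across, 6 mm thick); this point is 24 mm above the plate's top face and 14 mm below the bar's top. z is up.
- red_seat (a point): centre of the underside of the red handle's plate, 30 mm below red_grip; same axes. Below it is a 24 mm long steel stem: two crossed blades along x and y, each 24 mm wide and 8 mm thick, lower end rounded. It meshes in any of four quarter turns. At the start the plate rests on the stand, stem in a round hole. Fully home, the plate rests on the hub and this point lies on point mouth.
- black_grip (a point): middle of the grip bar of the black handle, alike in all but colour, which stands in the other hole of the stand, 110 mm from the red one; to be left there.
- stand: fixed wooden stand, 190 mm (x) by 70 mm (y), 45 mm high, origin at the centre of its underside; it has two round holes 29 mm across, 55 mm either side of its centre along x. Either may hold the red handle.
- jar: clear jar with yellow lid, 56 mm across, 75 mm high, standing loose; origin at the centre of its underside; leave alone
- tape: green tape ring lying loose, 90 mm across, 18 mm high; origin at the centre of its underside; leave alone
- driver: orange screwdriver lying loose, 190 mm long along its x axis, about 26 mm high, origin under its middle; leave alone
- spare: loose grey module, 70 x 36 x 55 mm high; origin at the centre of its underside; leave alone
- mug: blue mug, 76 mm across, 90 mm high; origin at the centre of its underside; leave alone

How it is judged:
By the outcome, as a careful person would: the job done as asked, in the order asked, and still so for the second after the job is handed in, while the arm keeps its last pose, push and grip.
It also fails if it takes over 48 s, if anything falls off the work surface, if the arm or the gripper's body presses on something with over 40 N, if the wrist force passes 120 N, or if a joint passes its speed limit or range.

## Working session

There is one attempt and no reset: what is moved stays moved. The work goes in short steps, Python scripts to look and compute and a tool call to move; the robot and the scene stay as the last step left them, time stands still between calls to the robot, and variables do not carry over. Pictures are saved under pics/ and viewed, at most 10 in all, crops included, and the job is handed in when it is done.

Besides the shell and the picture viewer there is one more tool, called after ">>>" in YAML: its name, and indented under it one key for each argument. step_arm: Moves the arm, as the interface text tells. Its arguments: {"type":"object","properties":{"plan":{"type":"array","items":{"type":"number"}},"newtons":{"type":"number"}},"required":["plan"]}

```bash
mkdir -p pics; python3 - <<'E'
from station import status, eyes
import cv2
o=status.get_obs()
print({k:o[k] for k in('clock','position','tool_rot','force','finger_gap')})
for n in("scene","top"):
    cv2.imwrite(f"pics/{n}0.png",eyes.camera(n)); print(n,eyes.camera_model(n))
print(eyes.camera_model("wrist"))
E
```

```text
{'clock': 0.0, 'position': array([ 0.21339251, -0.6135197 ,  0.30294338]), 'tool_rot': array([[ 9.44463144e-01,  3.28616658e-01, -6.80070567e-04],
       [ 3.28617340e-01, -9.44461809e-01,  1.59218459e-03],
       [-1.19082298e-04, -1.72724265e-03, -9.99998501e-01]]), 'force': array([-0.27233852,  0.88831279,  0.07538199]), 'finger_gap': 0.08534850820099706}
scene {'fx': 444.3414755452717, 'fy': 444.3414755452717, 'cx': 313.64062100858433, 'cy': 200.043383571113, 'eye': array([ 1.29753836, -0.11872671,  0.5501304 ]), 'orientation': array([[ 0.33171912, -0.52455215,  0.78409659],
       [ 0.94322184,  0.16928528, -0.28578847],
       [ 0.01717495,  0.83437853,  0.55092421]])}
top {'fx': 423.2286875513877, 'fy': 423.2286875513877, 'cx': 313.03157670176785, 'cy': 197.30623704710675, 'eye': array([0.48155323, 0.09803353, 1.02523042]), 'orientation': array([[ 9.56120074e-05,  9.91498907e-01, -1.30114983e-01],
       [-9.99306076e-01, -4.75169218e-03, -3.69430419e-02],
       [-3.72472520e-02,  1.30028225e-01,  9.90810427e-01]])}
{'fx': 336.4202893179496, 'fy': 336.4202893179496, 'cx': 320.54736633666863, 'cy': 199.92715405784244, 'tool_from_camera': array([[-4.60484486e-04,  9.53420616e-01,  3.01643691e-01,
         7.72266805e-02],
       [ 9.99999853e-01,  3.52550406e-04,  4.12259883e-04,
        -7.22758410e-04],
       [ 2.86712466e-04,  3.01643836e-01, -9.53420638e-01,
        -7.06942938e-02],
       [ 0.00000000e+00,  0.00000000e+00,  0.00000000e+00,
         1.00000000e+00]])}
```

View pics/top0.png

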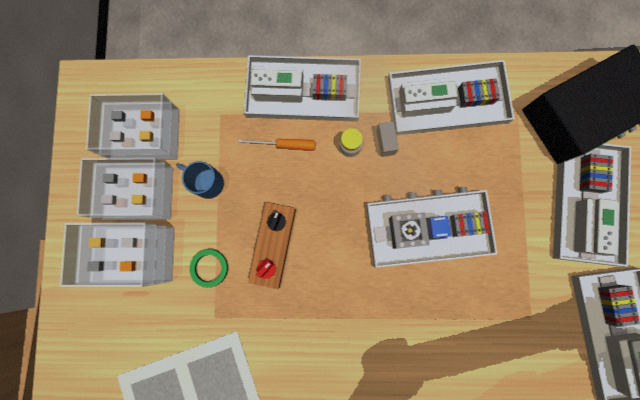

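View pics/scene0.png

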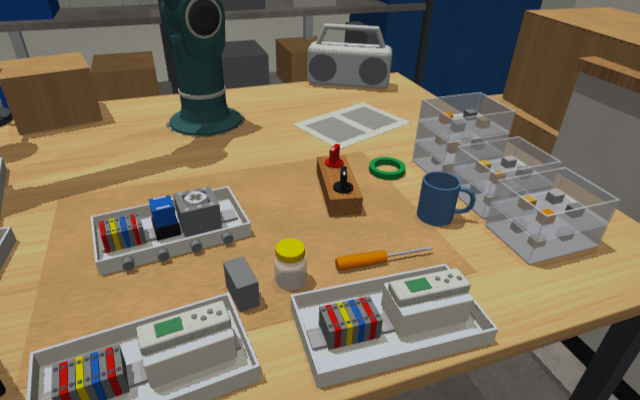

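The top view shows the unit at about (430,228), with the hub at (410,230) and the blue block at (440,227). The red handle is at (265,268) and the black one at (276,220). The scene view agrees, with the block standing proud beside the switch.

```bash
cat > h.py <<'E'
from station import status, eyes
import numpy as np, cv2
def cam(name):
    o=status.get_obs(); img=eyes.camera(name); m=eyes.camera_model(name)
    if name=="wrist":
        T=np.eye(4); T[:3,:3]=o['tool_rot']; T[:3,3]=o['position']
        W=T@m['tool_from_camera']; m['eye'],m['orientation']=W[:3,3],W[:3,:3]
    return img,m
def ray(m,px,z):
    d=m['orientation']@np.array([(px[0]-m['cx'])/m['fx'],-(px[1]-m['cy'])/m['fy'],-1])
    return m['eye']+d*(z-m['eye'][2])/d[2]
def proj(m,p):
    c=m['orientation'].T@(np.array(p)-m['eye']); return np.array([m['cx']-m['fx']*c[0]/c[2], m['cy']+m['fy']*c[1]/c[2]])
def mask(img,kind):
    h=cv2.cvtColor(img,cv2.COLOR_BGR2HSV); R=cv2.inRange
    if kind=='blue': return R(h,(100,140,90),(130,255,255))
    if kind=='red': return R(h,(0,170,60),(6,255,255))|R(h,(174,170,60),(180,255,255))
def blobs(mk,amin=30):
    n,l,s,c=cv2.connectedComponentsWithStats(mk)
    return [(c[i].round(1),s[i][4],cv2.minAreaRect(np.argwhere(l==i)[:,::-1].astype(np.float32))) for i in range(1,n) if s[i][4]>=amin]
def totool(p):  # world point -> tool coords
    o=status.get_obs(); return o['tool_rot'].T@(np.array(p)-o['position'])
E
python3 - <<'E'
from h import *
img,m=cam("top")
for k,z in(('blue',.074),('red',.07)):
    for c,a,r in blobs(mask(img,k)):
        print(k,c,a,np.round(r[1],1),round(r[2],1),ray(m,c,z).round(3))
hub=ray(m,(410,230),.07); print('hub',hub.round(3),'tool',totool(hub).round(3))
print('block tool',totool(ray(m,(440,227),.073)).round(3))
E
```

```text
blue [325.6  83.8] 34 [10.  3.] 90.0 [0.875 0.104 0.074]
blue [476.9  90.1] 41 [10.5  3.5] 80.5 [ 0.855 -0.246  0.074]
blue [602.7 175.8] 55 [16.3  3.4] 6.3 [ 0.652 -0.512  0.074]
blue [439.9 226.6] 271 [19.8 17.7] 81.9 [ 0.539 -0.149  0.074]
blue [469.5 223.7] 44 [11.5  3.6] 80.5 [ 0.546 -0.214  0.074]
blue [624.7 310.2] 76 [ 3.7 22.3] 82.9 [ 0.36  -0.532  0.074]
red [318.   83.3] 31 [10.  2.] 90.0 [0.878 0.122 0.07 ]
red [492.5  88. ] 35 [10.  3.] 90.0 [ 0.861 -0.283  0.07 ]
red [469.2  91. ] 33 [10.4  3. ] 82.9 [ 0.854 -0.229  0.07 ]
red [601.4 159.9] 41 [12.4  3.1] 6.3 [ 0.689 -0.515  0.07 ]
red [602.8 183.7] 50 [16.2  3.4] 6.3 [ 0.634 -0.513  0.07 ]
red [485.9 221.8] 43 [11.5  3.5] 80.5 [ 0.55  -0.252  0.07 ]
red [461.5 224.5] 37 [11.  3.] 90.0 [ 0.544 -0.198  0.07 ]
red [265.5 268.9] 279 [18.5 19.1] 7.1 [0.446 0.24  0.07 ]
red [621.5 293.1] 48 [ 3.6 12.8] 82.9 [ 0.396 -0.532  0.07 ]
red [626.4 318.7] 71 [ 3.8 22.9] 82.4 [ 0.342 -0.537  0.07 ]
hub [ 0.532 -0.083  0.07 ] tool [ 0.475 -0.396  0.234]
block tool [ 0.46  -0.331  0.231]
```

>>> step_arm:
  plan: [0,0,13,0.46,-0.36,0.07,0,0,0,13,0.46,-0.36,0.07,0,0,0,13,0.46,-0.36,0.07,0,0,0,13,0.46,-0.36,0.07,0,0,0,13,0.46,-0.36,0.07,0,0,0,13,0.46,-0.36,0.07,0,0,0,13,0.46,-0.36,0.07,0,0,0,13,0.46,-0.36,0.07,0,0,0,13,0.46,-0.36,0.07,0,0,0,13,0.46,-0.36,0.07,0]

```text
clock: 1.15
position: [0.483, -0.1947, 0.2442]
tool_rot: [[0.994, 0.107, 0.0], [0.107, -0.994, -0.0], [0.0, 0.0, -1.0]]
force: [0.1, -0.3, -0.6]
finger_gap: -0.0
grip_force: 0.0
```

>>> step_arm:
  plan: [0,0,0,0.055,-0.068,0.011,0,0,0,0,0.055,-0.068,0.011,0,0,0,0,0.055,-0.068,0.011,0,0,0,0,0.055,-0.068,0.011,0]

```text
clock: 1.55
position: [0.5296, -0.1222, 0.2329]
tool_rot: [[0.994, 0.11, -0.001], [0.11, -0.994, 0.0], [-0.001, -0.0, -1.0]]
force: [-1.3, -0.8, -0.6]
finger_gap: -0.0002
grip_force: 0.0
```

```bash
python3 - <<'E'
from h import *
img,m=cam("wrist"); cv2.imwrite("pics/w1.png",img); np.savez("w1.npz",img=img,**m)
print(status.get_obs()['position'])
for c,a,r in blobs(mask(img,'blue'),200):
    print(c,a,np.round(r[0],1),np.round(r[1],1),round(r[2],1),ray(m,c,.074).round(4),cv2.boxPoints(r).round().tolist())
E
```

```text
[ 0.52919774 -0.12352587  0.2330302 ]
[452.8 185.1] 498 [452.8 185.5] [10.4 60.5] 7.1 [ 0.5549 -0.2124  0.074 ] [[444.0, 215.0], [451.0, 155.0], [462.0, 156.0], [454.0, 216.0]]
[363.1 194.6] 2676 [363.1 194.5] [56.5 60.2] 1.3 [ 0.541  -0.1505  0.074 ] [[334.0, 224.0], [336.0, 164.0], [392.0, 165.0], [391.0, 225.0]]
```

View pics/w1.png

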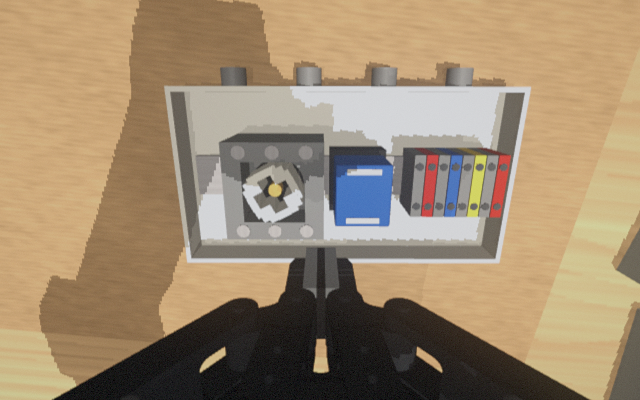

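The wrist view shows the block top at (363,194), the hub at about (273,194) with the brass ejector in its centre, and the unit nearly square to the tool. I'll press the block now.

>>> step_arm:
  plan: [0,0,0,0.009,0.028,0.04,0,0,0,0,0.009,0.028,0.075,0,0,0,0,0.009,0.028,0.082,0,0,0,0,0.009,0.028,0.086,0,0,0,0,0.009,0.028,0.09,0,0,0,0,0.009,0.028,0.092,0,0,0,0,0.009,0.028,0.094,0,0,0,0,0.009,0.028,0.095,0,0,0,0,0.009,0.028,0.095,0]

```text
clock: 2.5
position: [0.542, -0.1504, 0.1405]
tool_rot: [[0.994, 0.107, 0.002], [0.107, -0.994, -0.001], [0.002, 0.001, -1.0]]
force: [-1.1, 0.0, 2.7]
finger_gap: 0.0001
grip_force: 1.0
```

>>> step_arm:
  plan: [0,0,0,0,0,0.001,0,0,0,0,0,0,0.002,0,0,0,0,0,0,0.003,0,0,0,0,0,0,0.003,0]

```text
clock: 2.9
position: [0.5422, -0.1504, 0.1385]
tool_rot: [[0.994, 0.107, 0.002], [0.107, -0.994, -0.001], [0.002, 0.002, -1.0]]
force: [-7.0, 0.3, 18.3]
finger_gap: 0.0001
grip_force: 9.2
```

>>> step_arm:
  plan: [0,0,0,0,0,0.001,0,0,0,0,0,0,0.001,0]

```text
clock: 3.1
position: [0.5423, -0.1504, 0.1385]
tool_rot: [[0.994, 0.107, 0.002], [0.107, -0.994, -0.002], [0.002, 0.002, -1.0]]
force: [-9.7, 0.4, 25.4]
finger_gap: -0.0001
grip_force: 12.9
```

>>> step_arm:
  plan: [0,0,0,0,0,-0.05,0.01,0,0,0,0,0,-0.1,0.04,0,0,0,-0.008,-0.048,-0.11,0.085,0,0,0,-0.059,-0.38,-0.11,0.085,0,0,0,-0.059,-0.38,-0.11,0.085,0,0,0,-0.059,-0.38,-0.11,0.085,0,0,0,-0.059,-0.38,-0.11,0.085,0,0,0,-0.059,-0.38,-0.11,0.085,0,0,0,-0.059,-0.38,-0.11,0.085,0,0,0,-0.059,-0.38,-0.11,0.085]

```text
clock: 4.1
position: [0.441, 0.2255, 0.2457]
tool_rot: [[0.994, 0.111, 0.003], [0.111, -0.994, 0.003], [0.003, -0.002, -1.0]]
force: [0.2, -0.8, -0.4]
finger_gap: 0.0849
grip_force: 0.0
```

>>> step_arm:
  plan: [0,0,0,0,-0.06,0,0.085,0,0,0,0,-0.06,0,0.085,0,0,0,0,-0.06,0,0.085]

```text
clock: 4.4
position: [0.435, 0.2839, 0.2452]
tool_rot: [[0.994, 0.112, 0.001], [0.112, -0.994, 0.002], [0.002, -0.002, -1.0]]
force: [0.7, -0.5, -0.5]
finger_gap: 0.0852
grip_force: 0.0
```

```bash
python3 - <<'E'
from h import *
print(status.get_obs()['position'])
img,m=cam("wrist"); cv2.imwrite("pics/w2.png",img); np.savez("w2.npz",img=img,**m)
for c,a,r in blobs(mask(img,'red'),100): print(c,a,np.round(r[0],1),np.round(r[1],1),round(r[2],1),ray(m,c,.075).round(4))
s,ms=cam("scene"); t,mt=cam("top"); np.savez("s2.npz",img=s,**ms)
im=cv2.resize(s[170:260,80:260],None,fx=3,fy=3); cv2.imwrite("pics/both.png",np.vstack([img,cv2.copyMakeBorder(im,0,0,0,100,0)])[:600+70][:600] if 0 else img)
cv2.imwrite("pics/s2.png",im)
E
```

```text
[0.43497724 0.28389678 0.24518388]
[374.4 185.4] 2211 [374.4 184.1] [51.2 56.7] 53.7 [0.4516 0.2468 0.075 ]
```

View pics/w2.png

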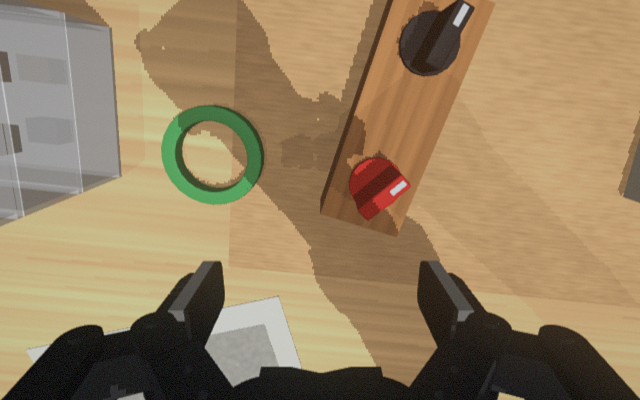

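View pics/s2.png

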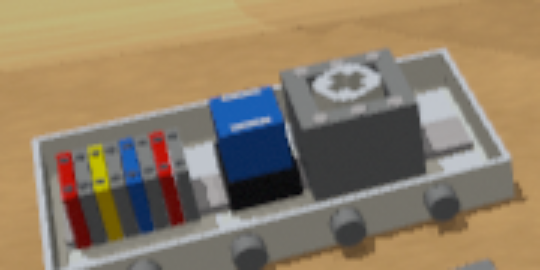

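The wrist view shows the red handle at (375,185), with a white mark at (400,187), and the black one at (430,42). The scene crop shows the block about level with the switch. I'll zoom in for the bar direction and the hub.

```bash
python3 - <<'E'
import numpy as np,cv2
a=np.load("w2.npz")['img'][140:230,330:430]; b=np.load("w1.npz")['img'][145:245,220:330]
f=lambda x:cv2.resize(x,(400,400),interpolation=cv2.INTER_NEAREST)
cv2.imwrite("pics/z.png",np.hstack([f(a),f(b)]))
E
```

```text
(no output)
```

View pics/z.png

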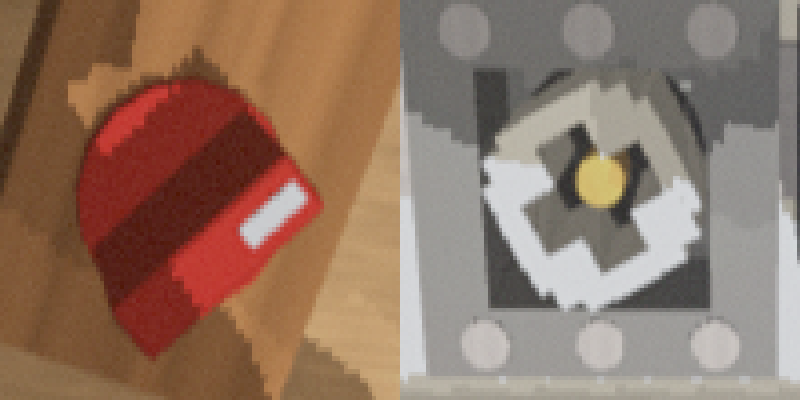

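The left crop shows the bar's top face with corners at about (401,176), (410,186), (367,220) and (357,209) in the full image. The right crop shows the hub centre at about (273,194), with arm-end edges sloping about -24° in the image.

```bash
python3 - <<'E'
from h import *
m=dict(np.load("w2.npz"))
P=np.array([ray(m,p,.089) for p in [(401.3,176),(410.5,186.2),(367.5,220.4),(357.5,208.7)]])
print(P.round(4),[np.linalg.norm(P[i]-P[(i+1)%4]).round(4) for i in range(4)])
c=P.mean(0); d=P[0]+P[1]-P[2]-P[3]; yaw=np.degrees(np.arctan2(d[1],d[0])); print(c,yaw)
o=status.get_obs(); R=o['tool_rot']; ty=np.degrees(np.arctan2(R[1,0],R[0,0]))
print('tool yaw',ty,'rel tool of grip',totool([c[0],c[1],.075]), o['joints'].round(2))
m=dict(np.load("w1.npz"))
px=lambda p:(220+p[0]*.275,145+p[1]*.25)
for a,b in(((200,270),(250,245)),((125,205),(140,250)),((235,210),(250,245)),((140,250),(180,240))):
    A,B=ray(m,px(a),.07),ray(m,px(b),.07);v=B-A;print(np.linalg.norm(v).round(4),np.degrees(np.arctan2(v[1],v[0]))%90)
print('hub',ray(m,px((192,195)),.07),'ejector',ray(m,px((200,180)),.058))
E
```

```text
[[0.4639 0.2321 0.089 ]
 [0.4574 0.2244 0.089 ]
 [0.4288 0.2503 0.089 ]
 [0.4368 0.2587 0.089 ]] [np.float64(0.0101), np.float64(0.0386), np.float64(0.0116), np.float64(0.038)]
[0.44669077 0.24135046 0.089     ] -43.3261859783901
tool yaw 6.059682502299701 rel tool of grip [0.00636818 0.03905279 0.16953142] [-0.32  0.35 -0.37  1.96  0.17  0.86 -2.25]
0.0114 31.619058110841216
0.009 22.51688812120949
0.0073 28.971040090727854
0.0084 19.62557677006383
hub [ 0.53336104 -0.08610365  0.07      ] ejector [ 0.53276253 -0.08618312  0.058     ]
```

>>> step_arm:
  plan: [0,0,-130,0.006,0.039,0.02,0.05,0,0,-130,0.006,0.039,0.02,0.05,0,0,-130,0.006,0.039,0.02,0.05,0,0,-130,0.006,0.039,0.02,0.05,0,0,-130,0.006,0.039,0.02,0.05,0,0,-130,0.006,0.039,0.02,0.05,0,0,-130,0.006,0.039,0.02,0.05,0,0,-130,0.006,0.039,0.02,0.05,0,0,-130,0.006,0.039,0.02,0.05,0,0,-130,0.006,0.039,0.02,0.05]

```text
clock: 5.55
position: [0.4465, 0.2409, 0.2244]
tool_rot: [[-0.04, 0.999, 0.0], [0.999, 0.04, -0.001], [-0.001, 0.0, -1.0]]
force: [-0.3, -0.9, 0.5]
finger_gap: 0.0497
grip_force: 0.0
```

>>> step_arm:
  plan: [0,0,-44.4,0,0,0.02,0.05,0,0,-44.4,0,0,0.02,0.05,0,0,-44.4,0,0,0.02,0.05,0,0,-44.4,0,0,0.02,0.05,0,0,-44.4,0,0,0.02,0.05,0,0,-44.4,0,0,0.02,0.05,0,0,-44.4,0,0,0.02,0.05]

```text
clock: 6.25
position: [0.4463, 0.2416, 0.2042]
tool_rot: [[-0.722, 0.692, -0.0], [0.692, 0.722, -0.001], [-0.0, -0.001, -1.0]]
force: [-0.3, -0.5, 0.5]
finger_gap: 0.0499
grip_force: 0.0
```

```bash
python3 - <<'E'
from h import *
o=status.get_obs();R=o['tool_rot'];print(o['position'],np.degrees(np.arctan2(R[1,0],R[0,0])),o['joints'].round(2))
img,m=cam("wrist"); b=img[60:260,190:450].copy(); 
cv2.imwrite("pics/w3.png",cv2.resize(b,None,fx=3,fy=3,interpolation=cv2.INTER_NEAREST)); np.savez("w3.npz",img=img,**m)
E
```

```text
[0.44626294 0.24160903 0.2042216 ] 136.23212364763955 [ 0.11  0.52 -0.84  1.99  0.52  0.85 -0.21]
```

View pics/w3.png

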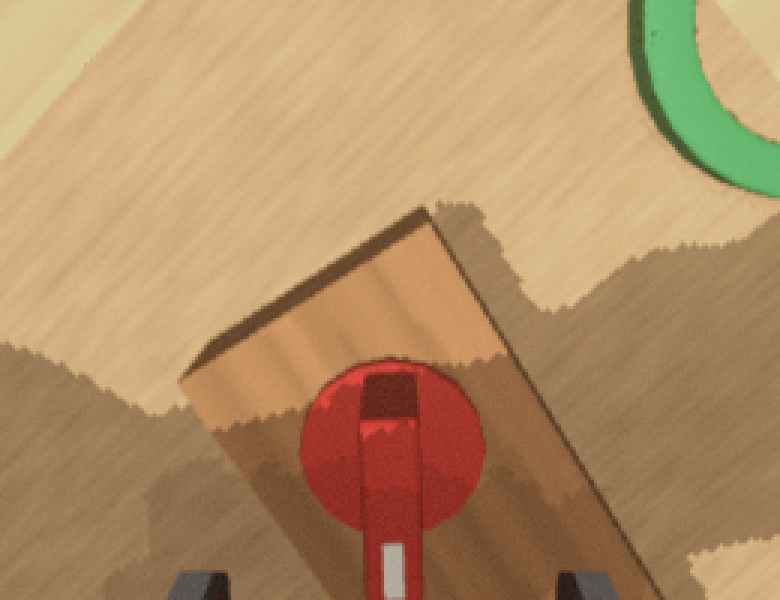

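The bar is aligned with the tool and centred between the fingers; the plate centre is at about (321,209). I'll check the offset along the bar.

```bash
python3 - <<'E'
from h import *
m=dict(np.load("w3.npz"))
for a in((320.7,209),): print(ray(m,a,.051),totool(ray(m,a,.051)))
for a in((190+301/3,209),(190+485/3,209)): print(totool(ray(m,a,.051)))
E
```

```text
[0.44635415 0.24206585 0.051     ] [1.90447264e-05 2.91211042e-04 1.53314459e-01]
[ 3.31686317e-05 -2.10904023e-02  1.53323639e-01]
[4.64265538e-06 2.20939283e-02 1.53305098e-01]
```

>>> step_arm:
  plan: [0,0,-0.5,0,0,0.04,0.05,0,0,-0.5,0,0,0.065,0.05,0,0,-0.5,0,0,0.074,0.04,0,0,-0.5,0,0,0.074,0,0,0,-0.5,0,0,0.074,0,0,0,-0.5,0,0,0.074,0,0,0,-0.5,0,0,0.074,0,0,0,-0.5,0,0,0.074,0]
  newtons: 80

```text
clock: 7.1
position: [0.4463, 0.2434, 0.1314]
tool_rot: [[-0.731, 0.682, 0.002], [0.682, 0.731, 0.001], [-0.001, 0.002, -1.0]]
force: [-0.3, -1.0, 4.7]
finger_gap: 0.011
grip_force: 79.5
```

>>> step_arm:
  plan: [0,0,0,0,0,-0.04,0,0,0,0,0,0,-0.08,0,0,0,5,-0.02,-0.01,-0.1,0,0,0,22,-0.334,-0.2,-0.1,0,0,0,22,-0.334,-0.2,-0.1,0,0,0,22,-0.334,-0.2,-0.1,0,0,0,22,-0.334,-0.2,-0.1,0,0,0,22,-0.334,-0.2,-0.1,0,0,0,22,-0.334,-0.2,-0.1,0,0,0,22,-0.334,-0.2,-0.1,0]

```text
clock: 8.1
position: [0.5491, -0.1168, 0.2306]
tool_rot: [[-0.423, 0.906, 0.0], [0.906, 0.423, -0.0], [-0.0, -0.0, -1.0]]
force: [0.4, 1.2, -2.1]
finger_gap: 0.011
grip_force: 78.6
```

>>> step_arm:
  plan: [0,0,0,-0.01,0,0,0,0,0,0,-0.01,0,0,0]

```text
clock: 8.3
position: [0.5533, -0.1263, 0.2299]
tool_rot: [[-0.418, 0.908, -0.0], [0.908, 0.418, -0.0], [0.0, -0.0, -1.0]]
force: [-1.1, 0.5, -1.6]
finger_gap: 0.0103
grip_force: 78.6
```

```bash
python3 - <<'E'
from h import *
o=status.get_obs();print(o['position'],o['joints'].round(2))
img,m=cam("wrist"); np.savez("w4.npz",img=img,**m)
c=proj(m,(.5334,-.0861,.07)); print(c)
x,y=int(c[0])-60,int(c[1])-45; print(x,y)
b=img[y:y+90,x:x+120]
cv2.imwrite("pics/w4.png",np.hstack([cv2.resize(b,(640,480),interpolation=cv2.INTER_CUBIC)])); cv2.imwrite("pics/w4f.png",img)
E
```

```text
[ 0.55332951 -0.12628185  0.22991865] [ 0.71  0.53 -0.7   1.84  0.42  0.93  0.24]
[318.56265073 144.34633481]
258 99
```

View pics/w4.png

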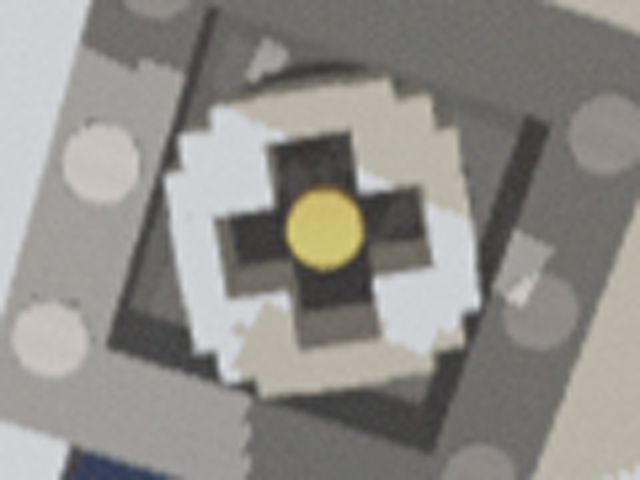

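View pics/w4f.png

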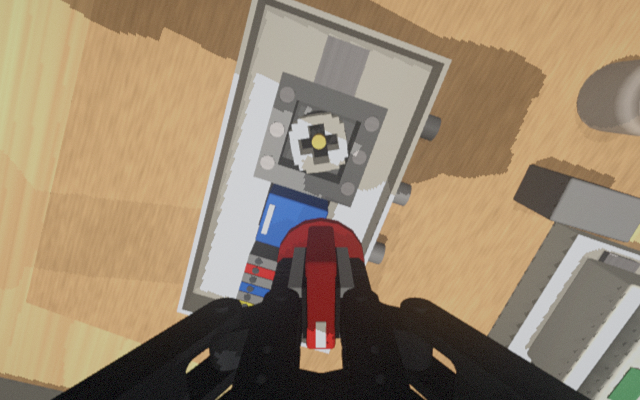

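The cross mouth is clear at about (319,144), rotated about -8° in the image, with the handle held upright in the gripper. Next I need its centre and angle.

```bash
python3 - <<'E'
from h import *
m=dict(np.load("w4.npz"))
g=lambda p:totool(ray(m,(258+p[0]/5.3333,99+p[1]/5.3333),.07))
T=[g(p) for p in((268,145),(350,132),(298,350),(382,335),(217,220),(228,298),(423,187),(432,265))]
t,b,l,r=[(T[i]+T[i+1])/2 for i in(0,2,4,6)]
for n,u,v in(('v',t,b),('h',r,l)):
    d=u-v; print(n,np.linalg.norm(d),np.degrees(np.arctan2(d[1],d[0])),(u+v)/2)
o=status.get_obs(); C=(t+b+l+r)/4; print('world',o['tool_rot']@C+o['position'],C)
E
```

```text
v 0.026340369813536067 -8.341126631585558 [ 0.04205413 -0.00172661  0.16015054]
h 0.026608725257571065 81.12372645340818 [ 0.04198378 -0.00172284  0.16015046]
world [ 0.53363786 -0.08608611  0.07      ] [ 0.04201895 -0.00172472  0.1601505 ]
```

>>> step_arm:
  plan: [0,0,-8.6,0.043,-0.002,0,0,0,0,-8.6,0.043,-0.002,0.03,0,0,0,-8.6,0.043,-0.002,0.043,0,0,0,-8.6,0.043,-0.002,0.043,0,0,0,-8.6,0.043,-0.002,0.043,0]

```text
clock: 8.85
position: [0.5337, -0.0851, 0.1876]
tool_rot: [[-0.554, 0.833, -0.0], [0.833, 0.554, 0.0], [0.0, 0.0, -1.0]]
force: [-0.3, 0.1, -1.5]
finger_gap: 0.0105
grip_force: 78.7
```

```bash
python3 - <<'E'
from h import *
o=status.get_obs();R=o['tool_rot'];print(o['position'],np.degrees(np.arctan2(R[1,0],R[0,0])),o['force'])
print(totool((.5331,-.0853,.130+.025)))
E
```

```text
[ 0.53367395 -0.08511839  0.18763479] 123.63875572413697 [-0.34064836  0.05781892 -1.50659969]
[ 0.00016348 -0.00058021  0.03263478]
```

>>> step_arm:
  plan: [0,0,0,0,-0.0005,0.004,0,0,0,0,0,-0.0005,0.008,0,0,0,0,0,-0.0005,0.011,0,0,0,0,0,-0.0005,0.013,0,0,0,0,0,-0.0005,0.015,0,0,0,0,0,-0.0005,0.015,0]

```text
clock: 9.45
position: [0.5327, -0.0857, 0.172]
tool_rot: [[-0.554, 0.833, -0.001], [0.833, 0.554, 0.0], [0.001, -0.0, -1.0]]
force: [-0.4, 1.2, -1.5]
finger_gap: 0.0107
grip_force: 78.8
```

Stem about 8 mm in with no contact force. Continuing down against the spring.

>>> step_arm:
  plan: [0,0,0,0,0,0.004,0,0,0,0,0,0,0.007,0,0,0,0,0,0,0.01,0,0,0,0,0,0,0.012,0,0,0,0,0,0,0.014,0,0,0,0,0,0,0.015,0,0,0,0,0,0,0.015,0]

```text
clock: 10.15
position: [0.5331, -0.0854, 0.1577]
tool_rot: [[-0.554, 0.832, 0.0], [0.832, 0.554, -0.0], [-0.0, 0.0, -1.0]]
force: [-2.0, 2.0, 5.9]
finger_gap: 0.0107
grip_force: 79.8
```

>>> step_arm:
  plan: [0,0,0,0,0,0.001,0,0,0,0,0,0,0.002,0,0,0,0,0,0,0.003,0,0,0,0,0,0,0.003,0]

```text
clock: 10.55
position: [0.5332, -0.0853, 0.1563]
tool_rot: [[-0.554, 0.832, 0.0], [0.832, 0.554, -0.001], [-0.001, -0.001, -1.0]]
force: [-7.6, 2.3, 18.8]
finger_gap: 0.011
grip_force: 82.0
```

>>> step_arm:
  plan: [0,0,0,0,0,0.0005,0,0,0,0,0,0,0.0005,0,0,0,0,0,0,0.0005,0]

```text
clock: 10.85
position: [0.5332, -0.0852, 0.1562]
tool_rot: [[-0.554, 0.832, 0.0], [0.832, 0.554, -0.002], [-0.002, -0.001, -1.0]]
force: [-8.7, 2.0, 23.2]
finger_gap: 0.0111
grip_force: 82.7
```

```bash
python3 - <<'E'
from h import *
s,m=cam("scene"); cv2.imwrite("pics/s5.png",cv2.resize(s[150:270,80:280],None,fx=4,fy=4)); 
o=status.get_obs(); print(o['position'],o['force'],o['joint_velocities'].round(3))
# block height check from s2 (unobstructed): top-face corners predicted at home vs proud
u=np.radians(6.2);R=np.array([[np.cos(u),-np.sin(u)],[np.sin(u),np.cos(u)]])
c=np.array([.5336,-.0861])+R@[0,-.065]
for z in(.066,.072): print(z,[((proj(m,[*(c+R@[a*.023,b*.02]),z])-(80,150))*4).round().tolist() for a in(-1,1) for b in(-1,1)])
E
```

```text
[ 0.53317502 -0.08520279  0.15620406] [-9.11599821  2.20963043 23.04888262] [ 0.     0.001 -0.     0.001 -0.    -0.001 -0.001]
0.066 [[279.0, 211.0], [363.0, 193.0], [294.0, 261.0], [382.0, 241.0]]
0.072 [[277.0, 201.0], [361.0, 182.0], [292.0, 251.0], [380.0, 231.0]]
```

View pics/s5.png

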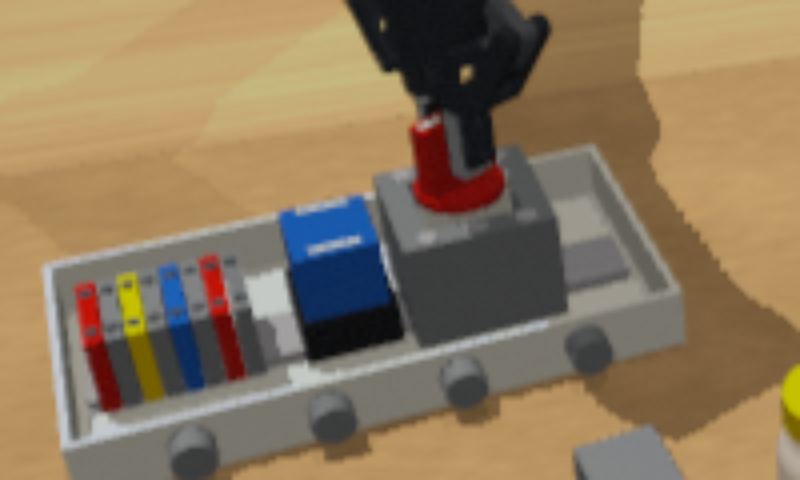

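The block's top corners sit at (280,212) and (363,195), which matches flush at 66 mm. The red plate rests on the hub and is held with 23 N. Handing in.

```bash
python3 -c "
from station import ticket; print(ticket.close_job())"
```

```text
the job is handed in; nothing more can be done
None
```

I pressed the blue block home first, flush with the switch, then meshed the red handle in the socket and handed in at about 11 s with the gripper still holding it fully down at about 23 N; I didn't touch the black handle or the other loose things.

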